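# Load a wooden blank through the dust flap of a boring machine

### The job

Lay the long wooden blank on the boring machine's infeed, lengthwise between the two low rails, and push it from behind through the sprung flap until it comes up against the stop hidden under the hood and the stop's cushion has just given by a few millimetres, without bottoming it. Feel for the stop and push gently (never with more than about 2.5 kg of force on the blank or the machine), then let the flap swing shut behind the blank; leave everything else on the bench alone.

Things in the scene. Friction and masses are not known exactly. Their poses are not given: they have to be found in the camera images.
- blank_center (a point): Centre (half-way up) of the blank: the largest loose block of pale wood, a plain bar 120 x 50 x 44 mm (its x, y, z axes), 0.12 to 0.24 kg, lying flat on the bench on the robot's right; either end may go first.
- station: Plywood loading channel with a small green and red boring machine at its far end, fixed to the bench. Origin: bench level, under the middle of the gate with the flap; x is the feed direction (through the flap to the machine), y left of that, z up; the x and y below are in this frame, mm. Floor top at z = 12 throughout. The machine (x = 300 to 520) is 160 mm high.
- infeed (a point): Middle of the infeed's floor (x = -82). The infeed is open above, x = -150 to -14, between two rails 12 mm high above the floor, inner faces at y = -29 and 29. It ends at the gate: posts to z = 62, clear width 58, open above, x = -14 to 0.
- bay (a point): Middle of the floor of the bay behind the flap (x = 56), open above from x = 0 to 112. Right wall straight on at y = -29; left wall set back to y = 42 for the open flap, sloping in again at x = 85 to 114. Walls to z = 62. Shut fingers can follow the blank into the bay and be lifted straight out.
- hood (a point): Middle of the hood's top (z = 70), x = 112 to 300, over a tunnel 58 wide (y = -29 to 29) and 50 high. Out of sight in it is a stop with a cork cushion, set for an earlier job: the untouched face is anywhere from x = 192 to 228, to be felt only. When the blank first meets it, its rear end is at x = 72 to 108: in the open bay and clear of the flap's sweep.
- flap (a joint): Angle of the flap, an aluminium panel 59 mm wide, 6 mm thick, from z = 16 to 62 mm, in the gate at x = 4 mm. Its upright hinge is at the left, y = +35 mm. 0 is shut, grows as it swings inwards (+x) to 1.55 at most; it cannot swing outwards. A spring shuts it: 0.6 N at its free edge when shut, 2.2 N at right angles. It sweeps to x = 66 mm.
- cushion (a joint): How far the cork cushion of the hidden stop has been pushed back in +x, in m. 0 at the start, 0.012 is bottomed and hard. It gives at about 8 N over and above the friction of the blank and flap (1 to 5 N), and stays where it was pushed. Its value does not tell where the stop is set.
- offcut: Short offcut of pale wood, 70 x 60 x 38 mm, origin at the centre of its underside; not part of the job.
- strip: Thin wooden strip, 210 x 28 x 12 mm, origin at the centre of its underside; not part of the job.
- arch: Wooden bridge-shaped piece, 90 x 40 x 70 mm high, origin at the centre of its underside; not part of the job.
- mallet: Wooden hammer lying on the bench; not part of the job.
- glue: White glue bottle, 60 mm in diameter, 150 mm high, origin at the centre of its underside; not part of the job.
- jar: Glass jar, 64 mm in diameter, 75 mm high, origin at the centre of its underside; not part of the job.
- driver: Screwdriver lying on the bench; not part of the job.
Things that resemble listed ones, but are neither listed nor needed, are in the scene too. Leave any yellow look-alike of the part that bears blank_center alone.

How it is judged:
By the outcome, as a careful person would: the job done as asked, in the order asked, and still so for the second after the job is handed in, with the robot touching nothing.
It also fails if it takes over 72 s, if anything falls off the work surface, if the arm or the gripper's body presses on something with over 40 N, if the wrist force passes 120 N, or if a joint passes its speed limit or range.

### The arm

A 7-joint arm with a two-finger parallel gripper is mounted at the origin on the work surface. World frame = base frame: x ahead of the robot, y to its left, z up, the work surface at z = 0. Lengths are in m, angles in rad, forces in N, time in s.
With the tool pointing down it reaches from about 0.425 to 0.95 m from the base axis. Payload 4.7 kg.
Tool frame: the origin (TCP) lies between the finger pads; the fingertips stand 25 mm ahead of it and the grasp point (between the pads) lies 6 mm ahead of it; z points along the fingers, y is the line along which they close (so a half turn about z gives the same grasp; the last joint's range is limited). The gripper opens to 85 mm and grips with 20 to 120 N. Pads are 22 mm wide; open, the fingers measure 114 mm over their backs; the gripper's body (76 mm by 85 mm) begins 54 mm behind the grasp point. The pads swing forward as they close: fully open they stand 13 mm farther back than shut.
Start: joints at [-1.325, 0.469, -0.049, 1.532, 0.024, 1.141, -0.082], TCP at [0.183, 0.65, 0.256] pointing down, gripper open.
Joint ranges: [-2.59, 2.59], [-0.33, 1.99], [-1.39, 1.29], [0.1, 2.45], [-1.04, 4.18], [0.21, 1.99], [-2.66, 2.66]. Speed limits (rad/s): [2.57, 2.57, 3.14, 3.14, 3.14, 3.14, 3.14].

### API

Orientations are given as a 3x3 rotation matrix whose columns are the frame's x, y, z axes.
In Python, from rig import * gives the robot as it stands. Calls block until the motion is done:
- movep(position, orientation): joint-space move of the TCP to a pose.
- move_l(position, attitude=None, feed=0.15, until_force=None): straight line of the TCP; attitude=None keeps the orientation; feed is the mean speed in m/s. With until_force (N) it stops when the force on the tool has changed by that much, and returns True; else False.
- move_joints(angles): joint-space move.
- command_gripper(opening, newtons=None): finger opening in m; newtons is the grip in N (None keeps the last); returns when the fingers have stopped.
- sleep(seconds).
- inverse_kinematics(position, orientation): joint angles nearest the present ones, or None.
- sense(): the state.
- camera(name): name is "side" or "top"; returns (picture, depth): 384x512x3 uint8, red, green, blue; 384x512 float32, m along the optical axis (not along the pixel's ray), 0 where there is no reading.
- camera_params(name): a dict with "K" (3x3 intrinsics, pixels), "dist" ([k1, k2, p1, p2, k3] as OpenCV has them; the pictures are not rectified), "position" and "rotation" of the camera in the world. Camera axes: x right, y down, z forward; pixel columns grow to the right and rows downward; lengths in m; the calibration is good to about 2 mm. A picture is of the moment at which its call begins. camera_params takes no time and is no camera call.
A pose or a line that the arm cannot do raises Unreachable and nothing moves.
- finish_job(): hands the job in; it is judged then, once.
The state is a dict: "time_s": time; "joint_pos": joint angles; "qd": joint speeds; "joint_efforts": joint torques, N m; "position": TCP position; "tcp_rot": TCP orientation; "wrist_force": force on the tool from outside, world axes, zero at the start; "ft_torque": the same for the moment, N m; "finger_gap": finger opening in m; "gripper_force": force on a finger pad.
Only numpy, scipy, OpenCV 4.12 (cv2) and the standard library are available. Lean on these libraries where they do the work, as an engineer would, in place of code of your own. Each camera call takes 0.05 s, during which the arm holds its last target. There are 200 camera calls.

## Working session

There is one attempt and no reset: what is moved stays moved. The work goes in short steps, each a Python script; the robot and the scene stay as the last script left them, time stands still between calls to the robot, and variables do not carry over. Pictures are saved under pics/ and viewed, at most 10 in all, crops included, and the job is handed in when it is done.

```bash
mkdir -p pics; ls; cat > h.py <<'E'
from rig import *
import numpy as np, cv2
def shot(n):
    p,d=camera(n); np.savez('pics/%s.npz'%n,p=p,d=d); return p,d
def ray(c,u,v):
    P=camera_params(c); K=np.array(P['K']);D=np.array(P['dist'],float)
    q=cv2.undistortPoints(np.array([[[u,v]]],float),K,D)[0,0]
    return np.array(P['position']),np.array(P['rotation'])@np.array([q[0],q[1],1.])
def atz(c,u,v,z):
    o,r=ray(c,u,v); return o+r*(z-o[2])/r[2]
def dep(c,u,v):
    d=np.load('pics/%s.npz'%c)['d']; o,r=ray(c,u,v); return o+r*d[int(round(v)),int(round(u))]
E
python3 - <<'E'
from h import *
for n in('top','side'):
    p,d=shot(n); cv2.imwrite('pics/%s0.png'%n,cv2.resize(p[:,:,::-1],(800,600),interpolation=cv2.INTER_CUBIC))
    P=camera_params(n);print(n,P['position'],np.round(P['rotation'],3).tolist(),P['K'])
print(sense())
E
```

```text
pics
top [ 0.31879666 -0.03667478  1.37176867] [[-0.01, -0.985, 0.17], [-1.0, 0.011, 0.005], [-0.007, -0.17, -0.985]] [[416.76389221   0.         252.34855405]
 [  0.         416.76389221 194.37649292]
 [  0.           0.           1.        ]]
side [ 0.20971951 -1.26996505  0.86240505] [[0.964, -0.135, 0.228], [-0.265, -0.502, 0.824], [0.003, -0.854, -0.52]] [[487.96100851   0.         252.17242936]
 [  0.         487.96100851 202.80380572]
 [  0.           0.           1.        ]]
{'time_s': 0.1, 'joint_pos': array([-1.32492176,  0.46939266, -0.04861622,  1.5336133 ,  0.02409797,
        1.14099329, -0.08227094]), 'qd': array([-0.00056109,  0.00014712, -0.00034231, -0.00335935,  0.00153299,
       -0.00069378, -0.00073329]), 'joint_efforts': array([ 8.78830542e-04, -5.11514676e+01, -4.69948165e-02, -2.38388729e+01,
        1.07606052e-02,  4.43090452e-03,  9.93494524e-06]), 'position': array([0.18298603, 0.64920663, 0.25532846]), 'tcp_rot': array([[-9.62507305e-01,  2.71255399e-01, -4.42845098e-04],
       [ 2.71255755e-01,  9.62505686e-01, -1.76639930e-03],
       [-5.29044212e-05, -1.82029651e-03, -9.99998342e-01]]), 'wrist_force': array([ 0.8110119 , -0.07341745, -0.49326739]), 'ft_torque': array([ 0.0374103 , -0.02631833,  0.00462799]), 'gripper_force': 0.0, 'finger_gap': 0.08540552207947284}
```

View pics/top0.png

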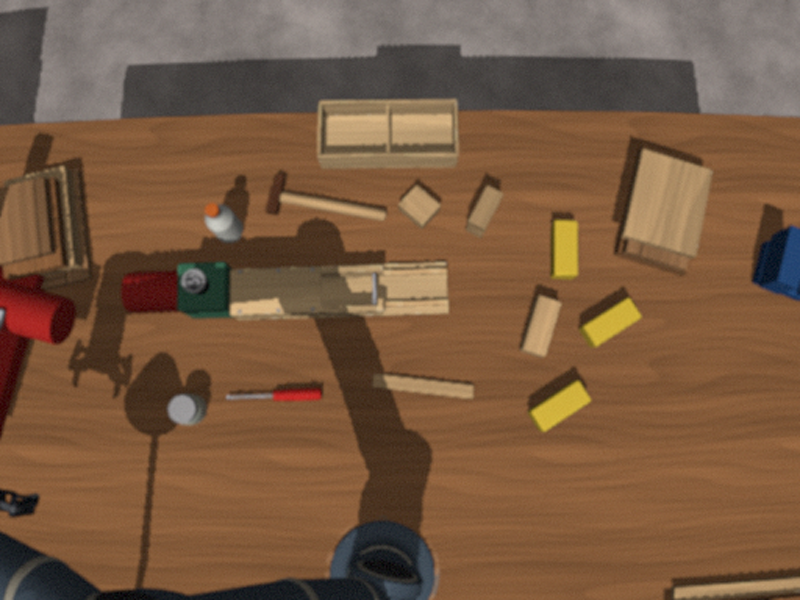

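View pics/side0.png

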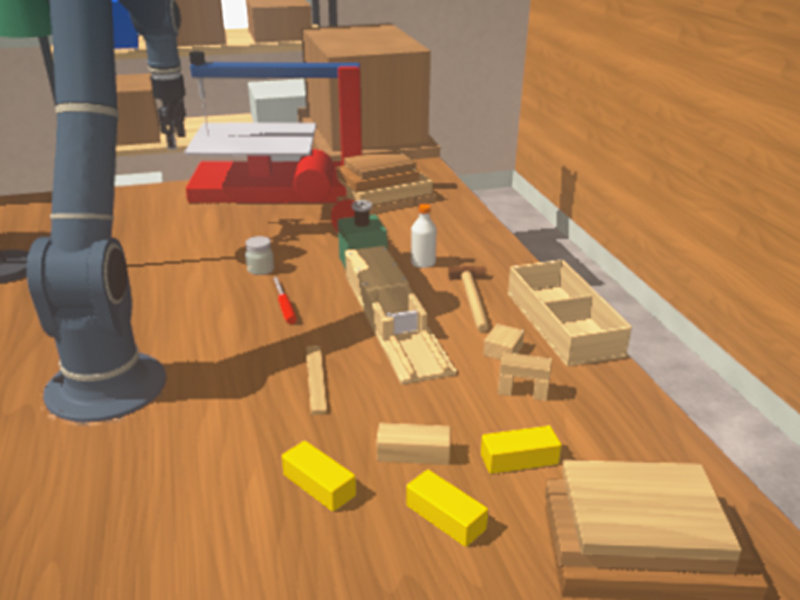

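The top view (800 px scale) shows these candidates: pale bar at (541,323), offcut (420,203), arch (485,206), strip (423,385), and yellow look-alikes (565,248), (611,321), (560,405). I choose the pale bar at (541,323). The station runs from its infeed end at about (448,288) to the machine at (130,292), so the feed direction is +y. Next is one close crop.

```bash
python3 - <<'E'
from h import *
p=np.load('pics/top.npz')['p'][:,:,::-1]
a=cv2.resize(p[160:210,140:300],(800,250),interpolation=cv2.INTER_CUBIC)   # x5 origin(140,160)
b=cv2.resize(p[180:235,325:365],(240,330),interpolation=cv2.INTER_CUBIC)   # x6 origin(325,180)
q=np.load('pics/side.npz')['p'][:,:,::-1]
c=cv2.resize(q[150:250,210:310],(330,330),interpolation=cv2.INTER_CUBIC)
im=np.zeros((590,800,3),np.uint8); im[:250]=a; im[255:585,:240]=b; im[255:585,250:580]=c
cv2.imwrite('pics/crop1.png',im)
E
```

```text
(no output)
```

View pics/crop1.png

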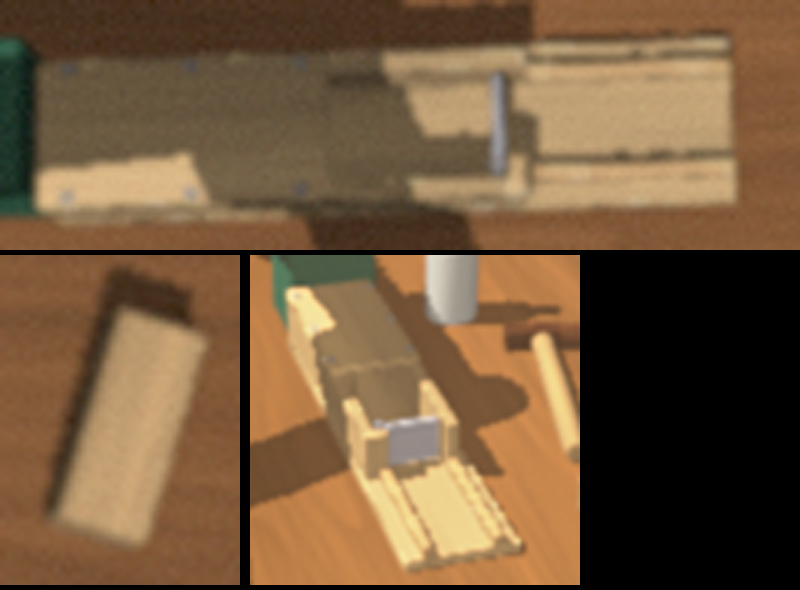

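Crop: the chosen block is plain pale wood, with top corners at crop (120,305), (207,340), (140,547), (50,518). The flap is the grey strip at crop (497,72)-(500,175), and the infeed's rear end is at u≈735. Now I measure both from edges and depth.

```bash
cat >> h.py <<'E'
def cloud(c):
    P=camera_params(c); z=np.load('pics/%s.npz'%c)['d']; h,w=z.shape
    uv=np.stack(np.meshgrid(np.arange(w),np.arange(h)),-1).reshape(-1,1,2).astype(float)
    n=cv2.undistortPoints(uv,np.array(P['K']),np.array(P['dist'],float))[:,0]
    X=np.c_[n,np.ones(len(n))]*z.reshape(-1,1)
    return (X@np.array(P['rotation']).T+P['position']).reshape(h,w,3)
def seg(c,zlo,zhi,box):
    X=cloud(c).reshape(-1,3); x0,x1,y0,y1=box
    return X[(X[:,2]>zlo)&(X[:,2]<zhi)&(X[:,0]>x0)&(X[:,0]<x1)&(X[:,1]>y0)&(X[:,1]<y1)]
E
python3 - <<'E'
from h import *
t=lambda pts,s,o,z:[np.round(atz('top',o[0]+u/s,o[1]+v/s,z),4) for u,v in pts]
B=np.array(t([(120,50),(207,85),(140,292),(50,263)],6,(325,180),.044));print('blank',B,B.mean(0),[np.linalg.norm(B[i]-B[i-1]) for i in range(4)])
print('depth z at centre',dep('top',541*.64,323*.64))
print('infeed rear corners z.024',t([(728,38),(736,203)],5,(140,160),.024))
print('rail inner bottom z.012 top/bot rear, at gate',t([(728,76),(734,155),(535,78),(532,152)],5,(140,160),.014))
print('hood corners z.07: far up/low, near up/low',t([(37,62),(37,208),(328,75-0)],5,(140,160),.07))
print('flap top z.062',t([(497,72),(500,175)],5,(140,160),.062))
S=seg('top',.062,.078,(.35,.7,-.1,.4)); print(len(S),S.min(0),S.max(0)); r=cv2.minAreaRect(S[:,:2].astype(np.float32));print('hood rect',r,S[:,2].mean())
for lo in np.arange(S[:,1].min(),S[:,1].max(),.03):
    s=S[(S[:,1]>=lo)&(S[:,1]<lo+.03)]
    if len(s): print(round(lo,3),len(s),np.percentile(s[:,0],[1,50,99]).round(4))
E
```

```text
blank [[ 0.5646 -0.3317  0.044 ]
 [ 0.5448 -0.3785  0.044 ]
 [ 0.433  -0.3364  0.044 ]
 [ 0.4493 -0.2885  0.044 ]] [ 0.497925 -0.333775  0.044   ] [np.float64(0.12312729185684222), np.float64(0.0508161391685752), np.float64(0.11946401131721633), np.float64(0.050597430764812545)]
depth z at centre [ 0.50339507 -0.33163953  0.04951694]
infeed rear corners z.024 [array([ 0.6405, -0.141 ,  0.024 ]), array([ 0.5295, -0.1436,  0.024 ])]
rail inner bottom z.012 top/bot rear, at gate [array([ 0.6169, -0.1411,  0.014 ]), array([ 0.5633, -0.1438,  0.014 ]), array([ 0.6169, -0.0124,  0.014 ]), array([ 0.5668, -0.0101,  0.014 ])]
hood corners z.07: far up/low, near up/low [array([0.6194, 0.3085, 0.07  ]), array([0.5239, 0.3052, 0.07  ]), array([0.6082, 0.1192, 0.07  ])]
flap top z.062 [array([0.6106, 0.0111, 0.062 ]), array([0.5433, 0.0095, 0.062 ])]
1956 [ 0.35127386 -0.00653792  0.06202644] [0.69981686 0.39919005 0.07792193]
hood rect ((0.48933279514312744, 0.20621079206466675), (0.39294785261154175, 0.3572899401187897), 76.52469635009766) 0.06945486401795668
-0.007 61 [0.5332 0.5718 0.6245]
0.023 33 [0.5316 0.615  0.6254]
0.053 25 [0.5307 0.5408 0.6247]
0.083 42 [0.5308 0.5442 0.6227]
0.113 227 [0.5304 0.5729 0.6224]
0.143 276 [0.5304 0.5766 0.6221]
0.173 272 [0.528  0.5734 0.6228]
0.203 274 [0.5281 0.5734 0.6207]
0.233 264 [0.5264 0.5738 0.6203]
0.263 275 [0.526  0.5717 0.6205]
0.293 156 [0.5259 0.5758 0.6583]
0.323 19 [0.5284 0.6958 0.6993]
0.353 14 [0.3515 0.5274 0.5287]
0.383 18 [0.3513 0.3576 0.5273]
```

```bash
python3 - <<'E'
from h import *
for c in('top','side'):
    X=cloud(c).reshape(-1,3)
    for y0,y1 in((-.13,-.03),(.03,.08)):
        s=X[(X[:,1]>y0)&(X[:,1]<y1)&(X[:,2]<.1)&(X[:,2]>-.03)]; print(c,y0)
        print([(round(a*1000),round(np.median(q)*1000),len(q)) for a in np.arange(.515,.655,.004) for q in [s[(s[:,0]>=a)&(s[:,0]<a+.004),2]] if len(q)])
p=np.load('pics/side.npz')['p'][:,:,::-1]
cv2.imwrite('pics/side_in.png',cv2.resize(p[185:250,230:300],(700,600)[:2] if 0 else (630,585),interpolation=cv2.INTER_CUBIC)) # x9 origin (230,185)
E
```

```text
top -0.13
[(515, 0, 40), (519, 0, 43), (523, -1, 35), (527, 0, 32), (531, 8, 56), (535, 12, 32), (539, 12, 31), (543, 12, 32), (547, 14, 57), (551, 24, 34), (555, 24, 35), (559, 13, 20), (563, 11, 32), (567, 13, 40), (571, 11, 38), (575, 12, 37), (579, 12, 32), (583, 12, 34), (587, 10, 29), (591, 12, 47), (595, 11, 38), (599, 11, 32), (603, 12, 31), (607, 11, 32), (611, 12, 37), (615, 15, 59), (619, 23, 39), (623, 22, 32), (627, 12, 10), (631, 12, 34), (635, 12, 39), (639, 11, 30), (643, 0, 16), (647, 0, 32), (651, -2, 30)]
top 0.03
[(515, -1, 15), (519, -1, 15), (523, -1, 17), (527, 9, 47), (531, 59, 41), (535, 61, 16), (539, 62, 16), (551, 13, 16), (555, 11, 18), (559, 10, 20), (563, 9, 21), (567, 12, 15), (571, 12, 17), (575, 11, 19), (579, 11, 18), (583, 11, 20), (587, 11, 16), (591, 11, 15), (595, 10, 15), (599, 13, 20), (603, 12, 20), (607, 11, 16), (611, 33, 63), (615, 62, 22), (619, 61, 22), (623, 61, 10), (635, 10, 6), (639, 4, 2), (643, 0, 20), (647, -1, 18), (651, -2, 17)]
side -0.13
[(515, 0, 25), (519, 0, 25), (523, 0, 22), (527, 0, 27), (531, 3, 43), (535, 11, 37), (539, 13, 23), (543, 12, 25), (547, 16, 47), (551, 24, 29), (555, 25, 22), (559, 23, 10), (563, 13, 8), (567, 12, 21), (571, 11, 28), (575, 12, 25), (579, 13, 21), (583, 12, 19), (587, 13, 26), (591, 12, 22), (595, 12, 24), (599, 13, 25), (603, 12, 24), (607, 13, 24), (611, 12, 24), (615, 17, 43), (619, 23, 38), (623, 24, 19), (627, 23, 8), (631, 13, 5), (635, 13, 22), (639, 12, 23), (643, 12, 6), (647, 2, 6), (651, 1, 20)]
side 0.03
[(515, 1, 8), (519, 0, 11), (523, 0, 12), (527, 1, 12), (531, 33, 68), (535, 62, 7), (539, 62, 9), (543, 61, 4), (611, 52, 18), (615, 56, 23), (619, 64, 7), (623, 62, 8), (627, 58, 1), (639, 11, 1), (647, 1, 5), (651, 0, 8)]
```

View pics/side_in.png

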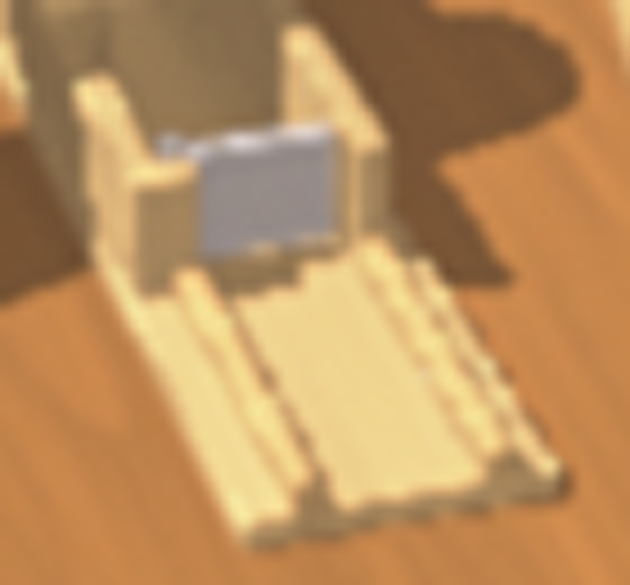

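The enlarged side view shows both rails running straight to the gate with nothing on the infeed. The depth profiles put the inner faces at x≈0.560 and 0.618. So the axis is x≈0.589 at y=-0.08, with a heading of about (-0.024, 1) and the station origin at y≈0.007. Sizes check (58 mm wide, blank 120 x 50). Now picking.

```bash
cat >> h.py <<'E'
A=-.024
f=np.array([np.sin(A),np.cos(A),0]); L=np.array([-f[1],f[0],0])
O=np.array([.589+A*.087,.007,0])
def st(x,y,z): return O+f*x+L*y+np.array([0,0,z])
def R(yaw): # closing axis (tool y) along world yaw angle, z down
    y=np.array([np.cos(yaw),np.sin(yaw),0]); z=np.array([0,0,-1.]); return np.c_[np.cross(y,z),y,z]
def best(p,yaw):
    q0=np.array(sense()['joint_pos']); o=[]
    for k in(0,np.pi,-np.pi):
        q=inverse_kinematics(p,R(yaw+k)); 
        if q is not None: o.append((np.abs(np.array(q)-q0).max(),yaw+k,np.array(q)))
    return min(o,key=lambda t:t[0])
E
python3 - <<'E'
from h import *
C=np.array([.498,-.334,.0]); long=np.arctan2(.0426,-.1135); 
yawL=np.arctan2(L[1],L[0]); yawF=np.arctan2(f[1],f[0])
d=long-yawF; print('turn',np.degrees(d))
move_l([.2,.46,.32],feed=.25)
rows=[]
for k in(0,np.pi):
    qa=inverse_kinematics([.498,-.334,.15],R(long+np.pi/2+k)); qb=inverse_kinematics(st(-82,0,.15)if 0 else st(-.082,0,.15),R(yawL+k))
    print(k,np.round(qa,2) if qa is not None else None,np.round(qb,2) if qb is not None else None)
print(sense()['time_s'],sense()['position'])
E
```

```text
turn 68.0522614270231
0 [-0.12  0.62  0.92  1.86 -0.59  0.96 -0.87] [-0.69  0.71  1.11  1.88 -0.74  1.04 -2.38]
3.141592653589793 [-0.09  0.59  0.86  1.86 -0.55  0.95  2.23] [-0.55  0.58  0.85  1.87 -0.53  0.93  0.57]
1.05 [0.19955514 0.46088261 0.31969859]
```

```bash
python3 - <<'E'
from h import *
q=np.array(sense()['joint_pos']); q[0]=.55; move_joints(q)
print(sense()['time_s'],sense()['position'],np.round(q,2))
long=np.arctan2(.0426,-.1135); yawL=np.arctan2(L[1],L[0])
for k in(0,np.pi):
    for p,w in(([.498,-.334,.15],long+np.pi/2+k),(st(-.082,0,.15),yawL+k)):
        s=inverse_kinematics(p,R(w)); print(k,None if s is None else np.round(s,2))
E
```

```text
3.7833 [ 0.41421243 -0.28401035  0.31970123] [ 0.55  0.13 -0.03  1.85  0.    1.16  0.05]
0 [ 0.42  0.46  0.14  1.83 -0.08  0.86 -1.34]
0 [-0.69  0.71  1.11  1.88 -0.74  1.04 -2.38]
3.141592653589793 [ 0.69  0.47 -0.22  1.81  0.13  0.87  1.62]
3.141592653589793 [ 0.24  0.46 -0.24  1.83  0.14  0.87 -0.04]
```

```bash
python3 - <<'E'
from h import *
long=np.arctan2(.0426,-.1135); w=long+1.5*np.pi
movep([.498,-.334,.15],R(w)); move_l([.498,-.334,.046],feed=.1,until_force=4)
print(sense()['position'],sense()['wrist_force'])
command_gripper(.04,22); s=sense(); print(s['finger_gap'],s['gripper_force'],s['wrist_force'])
move_l([.498,-.334,.10],feed=.1); s=sense(); print(s['finger_gap'],s['gripper_force'],s['wrist_force'],s['time_s'])
yawL=np.arctan2(L[1],L[0])+np.pi
movep(st(-.082,0,.12),R(yawL)); s=sense(); print(s['finger_gap'],s['position'],st(-.082,0,.12),s['time_s'])
p,d=shot('top');q,d=shot('side')
im=np.zeros((590,800,3),np.uint8)
im[:400,:]=cv2.resize(p[150:230,200:360],(800,400),interpolation=cv2.INTER_CUBIC)[:,:,::-1]
cv2.imwrite('pics/mid.png',np.hstack([cv2.resize(p[140:240,220:320],(400,400),interpolation=cv2.INTER_CUBIC),cv2.resize(q[150:270,200:320],(400,400),interpolation=cv2.INTER_CUBIC)])[:,:,::-1])
E
```

```text
[ 0.49848535 -0.33429994  0.04668142] [ 0.38262042 -0.60018399 -1.53577119]
0.049442113365853184 24.06121551990509 [-0.06198785 -0.22742065  3.95464671]
0.04970866742460482 23.528243601322174 [ 0.00353606 -0.14131702 -1.99769479] 7.4917
0.04944198205726024 [ 0.58845712 -0.07600945  0.11952886] [ 0.58887981 -0.07497639  0.12      ] 8.825
```

View pics/mid.png

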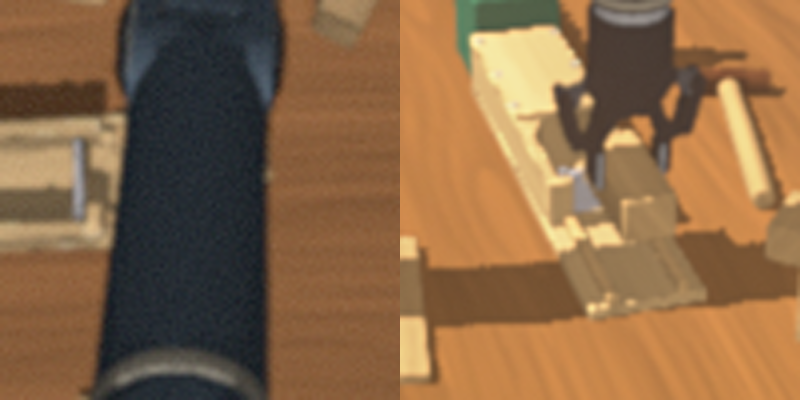

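The side view shows the blank level and square between the fingers, above the infeed (rear face at crop (645,215)) and lined up with the rails. Lowering.

```bash
python3 - <<'E'
from h import *
move_l(st(-.082,0,.068),feed=.08)
r=move_l(st(-.082,0,.0565),feed=.02,until_force=3); s=sense(); print(r,s['position'],s['wrist_force'],s['time_s'])
E
```

```text
True [ 0.58892902 -0.07493829  0.05854815] [-0.07995381  0.91144207  3.57336677] 10.2167
```

```bash
python3 - <<'E'
from h import *
command_gripper(.075); move_l(st(-.082,0,.13),feed=.15); command_gripper(0.,20)
move_l(st(-.25,0,.13),feed=.2)
p,d=shot('top');q,d=shot('side')
print(sense()['time_s'])
S=seg('top',.048,.064,(.54,.64,-.17,-.012));print(len(S),S.mean(0)); print(cv2.minAreaRect(S[:,:2].astype(np.float32)),st(-.082,0,.056))
cv2.imwrite('pics/pl.png',np.hstack([cv2.resize(p[140:240,220:320],(400,400),interpolation=cv2.INTER_CUBIC),cv2.resize(q[160:260,210:310],(400,400),interpolation=cv2.INTER_CUBIC)])[:,:,::-1])
E
```

```text
13.0167
561 [ 0.58756305 -0.07747067  0.05526365]
((0.5873658061027527, -0.077846959233284), (0.05204203352332115, 0.11727514117956161), 0.0813845619559288) [ 0.58887981 -0.07497639  0.056     ]
```

View pics/pl.png

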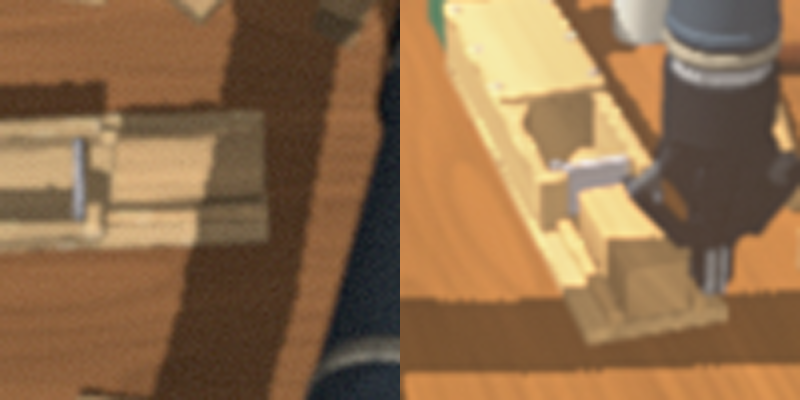

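The blank lies flat between the rails (top crop: bar from (110,~160) to (265,~180); side crop shows it square), with its rear end at station x≈-0.145. Now I go behind it and push.

```bash
cat >> h.py <<'E'
def sx(): 
    s=sense(); d=np.array(s['position'])-O; return d@f, d@L, np.array(s['wrist_force'])@f, np.array(s['wrist_force'])@L, s['wrist_force'][2], s['time_s']
E
python3 - <<'E'
from h import *
Z=.051; pr=lambda *a: print(*a,np.round(sx(),4))
move_l(st(-.19,0,.13),feed=.15); move_l(st(-.19,0,Z),feed=.1,until_force=6); pr('down')
r=move_l(st(-.12,0,Z),feed=.02,until_force=2.); pr('contact',r)
x=sx()[0]
if r:
    for g in(x+.03,x+.08,x+.14,.050):
        r=move_l(st(g,0,Z),feed=.05,until_force=8); pr(g,r)
        if r: break
E
```

```text
down [-1.90200e-01 -5.00000e-04 -2.07400e-01  7.14000e-01  2.58400e-01
  1.45083e+01]
contact True [-1.30000e-01  1.00000e-04 -3.91100e-01 -2.97300e-01  3.77700e-01
  1.71167e+01]
-0.09999351970118989 True [-1.26300e-01  1.00000e-04 -2.56290e+00 -5.36700e-01  1.47000e+00
  1.74333e+01]
```

Contact barely registered (sliding friction is under 2 N), and the trigger at x=-0.130 corresponds to the front meeting the flap. I continue slowly with logged small steps.

```bash
python3 - <<'E'
from h import *
Z=.051
x=sx()[0]
for i in range(6):
    x+=.003; r=move_l(st(x,0,Z),feed=.02,until_force=11); print(r,np.round(sx(),4))
    if r: break
p,d=shot('top');q,d=shot('side')
cv2.imwrite('pics/fl.png',np.hstack([cv2.resize(p[140:240,200:300],(400,400),interpolation=cv2.INTER_CUBIC),cv2.resize(q[150:250,210:310],(400,400),interpolation=cv2.INTER_CUBIC)])[:,:,::-1])
E
```

```text
False [-1.25200e-01  1.00000e-04 -5.26230e+00 -1.60460e+00  7.38000e-02
  1.77667e+01]
False [-0.1226 -0.     -6.1566 -1.2701 -0.6278 18.0667]
False [-1.20200e-01 -1.00000e-04 -6.44030e+00 -8.24500e-01 -1.24400e-01
  1.83667e+01]
False [-1.16600e-01 -1.00000e-04 -6.04360e+00 -9.45500e-01 -2.53000e-01
  1.86667e+01]
False [-0.1134  0.     -4.5398 -1.1348  1.134  18.9667]
False [-1.10300e-01  1.00000e-04 -5.15930e+00 -7.81900e-01 -2.57700e-01
  1.92667e+01]
```

View pics/fl.png

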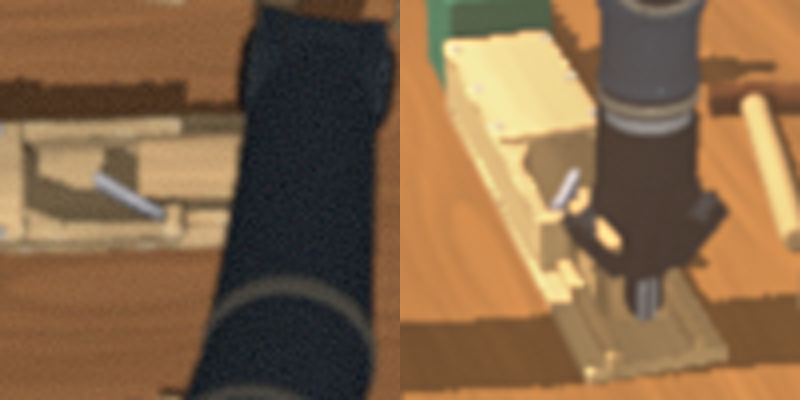

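The flap is swinging open (top crop: panel from (95,180) to (162,215)), with the blank entering straight at 4.5 to 6.5 N. Continuing.

```bash
python3 - <<'E'
from h import *
Z=.051
for g in(-.08,-.05,-.03,-.01,.02,.055):
    r=move_l(st(g,0,Z),feed=.03,until_force=8); print(r,np.round(sx(),4))
    if r: break
E
```

```text
False [-7.95000e-02  2.00000e-04 -1.41960e+00  5.70000e-03 -1.21730e+00
  2.04583e+01]
False [-0.0495  0.     -0.3007  0.0991  0.4588 21.6083]
False [-2.9100e-02  2.0000e-04  4.8400e-01 -4.4180e-01 -3.6900e-01  2.2425e+01]
False [-9.20000e-03  4.00000e-04 -2.59000e-02  3.34500e-01  7.35700e-01
  2.32417e+01]
False [ 2.05000e-02  2.00000e-04 -1.22470e+00 -5.72100e-01 -4.03600e-01
  2.43917e+01]
False [ 5.60000e-02 -1.00000e-03  3.34400e-01 -2.67250e+00 -4.47300e-01
  2.57083e+01]
```

```bash
python3 - <<'E'
from h import *
Z=.051; log=[]; x=sx()[0]; x0=None
for i in range(60):
    x+=.001
    r=move_l(st(x,0,Z),feed=.01,until_force=12); s=sx(); log.append(np.round(s,4)[[0,2,3,5]])
    if r: print('force'); break
    if s[2]<-6: 
        print('met',s[0]); break
print(np.array(log).round(4))
E
```

```text
met 0.08923713114118577
[[ 5.65000e-02 -1.73720e+00 -2.42430e+00  2.60583e+01]
 [ 5.76000e-02 -2.85550e+00 -1.78290e+00  2.63083e+01]
 [ 5.90000e-02 -2.88660e+00 -1.75450e+00  2.65583e+01]
 [ 6.01000e-02 -2.44700e+00 -7.90900e-01  2.68083e+01]
 [ 6.13000e-02 -2.50980e+00 -3.10190e+00  2.70583e+01]
 [ 6.23000e-02 -2.17660e+00 -2.04780e+00  2.73083e+01]
 [ 6.32000e-02 -1.60620e+00 -2.13660e+00  2.75583e+01]
 [ 6.42000e-02 -1.29670e+00 -9.51600e-01  2.78083e+01]
 [ 6.52000e-02 -1.81830e+00 -2.23060e+00  2.80583e+01]
 [ 6.62000e-02 -1.56280e+00 -6.72500e-01  2.83083e+01]
 [ 6.72000e-02 -1.61120e+00 -1.30530e+00  2.85583e+01]
 [ 6.82000e-02 -1.03850e+00 -1.03040e+00  2.88083e+01]
 [ 6.92000e-02 -8.42400e-01  4.66000e-02  2.90583e+01]
 [ 7.02000e-02 -8.15200e-01  4.15500e-01  2.93083e+01]
 [ 7.12000e-02 -3.24600e-01  7.56200e-01  2.95583e+01]
 [ 7.22000e-02 -2.14500e-01  2.05600e-01  2.98083e+01]
 [ 7.32000e-02  4.67500e-01 -2.84600e-01  3.00583e+01]
 [ 7.42000e-02  5.07000e-01 -3.38000e-02  3.03083e+01]
 [ 7.51000e-02 -1.62180e+00  1.45100e-01  3.05583e+01]
 [ 7.61000e-02 -1.09300e-01 -6.
[... 204 characters left out ...]
-2.00000e-01  1.64100e-01  3.18083e+01]
 [ 8.11000e-02 -5.80900e-01  7.47000e-02  3.20583e+01]
 [ 8.21000e-02 -8.29500e-01 -4.08200e-01  3.23083e+01]
 [ 8.31000e-02  2.43500e-01  2.48400e-01  3.25583e+01]
 [ 8.41000e-02 -5.28700e-01  1.34670e+00  3.28083e+01]
 [ 8.51000e-02  3.52800e-01  3.92200e-01  3.30583e+01]
 [ 8.61000e-02 -4.69500e-01 -6.35900e-01  3.33083e+01]
 [ 8.72000e-02 -6.05800e-01 -2.16700e-01  3.35583e+01]
 [ 8.81000e-02 -3.36800e-01 -1.56400e-01  3.38083e+01]
 [ 8.90000e-02 -5.47500e-01 -9.33900e-01  3.40583e+01]
 [ 8.91000e-02 -3.55650e+00 -1.45010e+00  3.43083e+01]
 [ 8.92000e-02 -5.25660e+00 -9.24700e-01  3.45583e+01]
 [ 8.92000e-02 -6.55400e+00 -3.36000e-01  3.48083e+01]]
```

Stop met at tool x=0.0891 (blank rear ≈0.100). I push on until the actual advance is about 4 mm.

```bash
python3 - <<'E'
from h import *
Z=.051; log=[]; x=.0920
for i in range(20):
    x+=.0007
    r=move_l(st(x,0,Z),feed=.01,until_force=10); s=sx(); log.append(np.round(s,4)[[0,2,3,5]])
    if r or s[2]<-19: print('force'); break
    if s[0]>.0932: break
print(np.array(log).round(4))
E
```

```text
[[ 8.93000e-02 -7.39710e+00 -2.90200e-01  3.50583e+01]
 [ 8.97000e-02 -8.54250e+00 -4.12000e-02  3.53083e+01]
 [ 9.02000e-02 -8.83660e+00 -5.61700e-01  3.55583e+01]
 [ 9.09000e-02 -8.82390e+00 -1.89500e-01  3.58083e+01]
 [ 9.15000e-02 -8.44030e+00 -5.32800e-01  3.60583e+01]
 [ 9.22000e-02 -8.19830e+00 -1.00360e+00  3.63083e+01]
 [ 9.29000e-02 -8.79930e+00 -9.92200e-01  3.65583e+01]
 [ 9.36000e-02 -9.02140e+00  3.25000e-02  3.68083e+01]]
```

The cushion yielded at a steady ~8.8 N over about 4.3 mm. Backing off, lifting out and checking.

```bash
python3 - <<'E'
from h import *
x=sx()[0]
move_l(st(x-.006,0,.051),feed=.02); print(np.round(sx(),4))
move_l(st(x-.006,0,.25),feed=.12); 
q=np.array(sense()['joint_pos']); 
move_l([.45,-.25,.30],feed=.2)
print(sense()['time_s'])
p,d=shot('top');q,d=shot('side')
S=seg('top',.048,.060,(.565,.61,.08,.125)); print(S.mean(0) if len(S) else 0, S.min(0))
cv2.imwrite('pics/end.png',np.hstack([cv2.resize(p[130:230,180:280],(400,400),interpolation=cv2.INTER_CUBIC),cv2.resize(q[150:250,210:310],(400,400),interpolation=cv2.INTER_CUBIC)])[:,:,::-1])
E
```

```text
[ 8.82000e-02  1.00000e-04 -2.55600e-01  3.35800e-01 -4.24400e-01
  3.74583e+01]
41.2833
[0.58667646 0.11622756 0.05425577] [0.56517389 0.11278821 0.04884002]
```

View pics/end.png

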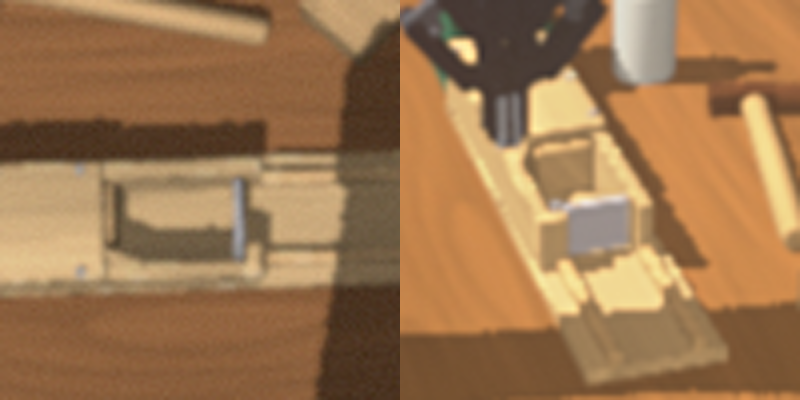

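The flap is shut (top crop: panel at (238,220), straight across), and the blank's rear end shows at (112,215), just before the hood. The robot is clear.

```bash
python3 -c "
from rig import *
print(finish_job())"
```

```text
the job is handed in; nothing more can be done
None
```

The blank is against the hidden stop with the cushion pushed in about 4 mm at roughly 9 N, the flap has shut behind it, and the job was handed in at about 41 s of the 72 s allowed.

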